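Hang a hooked bracket arm on the slotted post

ROBOT

A 7-joint arm with a two-finger parallel gripper is mounted at the origin on the work surface; the furniture and walls round the work are solid. World frame = base frame: x ahead of the robot, y to its left, z up, the work surface at z = 0. Lengths are in m, angles in rad, forces in N, time in s.
With the tool pointing down it reaches from about 0.425 to 0.875 m from the base axis. Payload 4.7 kg.
Tool frame: the origin (TCP) lies on the mounting face of the last link; the fingertips stand 182 mm ahead of it and the grasp point (between the pads) lies 164 mm ahead of it (ctrl.finger_overhang is the distance from the TCP to the fingertips, in m); z points along the fingers, y is the line along which they close (so a half turn about z gives the same grasp; the last joint's range is limited). The gripper opens to 87 mm and grips with 3 to 60 N. Pads are 19 mm wide; open, the fingers measure 117 mm over their backs; the gripper's body (75 mm by 190 mm) begins 51 mm behind the grasp point.
Start: joints at [1.12, 0.321, -0.07, 1.45, 0.023, 1.371, -0.057], TCP at [0.291, -0.581, 0.405] pointing down, gripper open.
Joint ranges: [-2.86, 2.86], [-0.3, 2.09], [-1.38, 1.24], [0.06, 2.45], [-1.56, 4.7], [0.09, 2.05], [-2.69, 2.69]. Speed limits (rad/s): [2.57, 2.57, 3.14, 3.14, 3.14, 3.14, 3.14].

INTERFACE

Orientations are given as a rotation vector (axis times angle).
In Python, from bench import ctrl gives the robot as it stands.
- The arm moves only by the shell command python3 -m jog 'ROWS' [FORCE]. ROWS is a JSON object of lists of equal length, an entry for each row: "translation": the shift along the tool's x, y, z as a fraction of full scale, a list of three; "yaw": the turn about the tool's z as a fraction of full scale; "jaw": the closure, from 0 (fully open) to 1 (shut). In form: {"translation": [[dx, dy, dz], ...], "yaw": [yaw, ...], "jaw": [jaw, ...]}. A call has 1 to 8 rows; each row is the pose to reach, as a shift and turn from the pose commanded when the call began, along the tool's axes at that moment, turning the shorter way round; what a row does not reach only later rows make up. Full scale, the value 1, is 0.2 m for a shift and 180 degrees for a turn. A row lasts 1/8 s, in which the tool goes at most 62.5 mm and 10.7 degrees, less where a joint would pass 70% of its speed; a pose out of reach is approached as far as the arm can. A call with a number of a shift or a turn outside -1 to 1 is refused whole. A call with a gripper value outside its range is refused whole. The fingers move at their own pace and stop on an object; FORCE is the grip in N (left out, the last holds). Time passes only in rows, so rows that repeat a pose let the fingers close. It gives the time, the measured TCP pose, the force, the opening and the grip force at its end, in the units of the state.
- ctrl.get_state(): the state, without advancing time (a new reading comes with each control period).
- ctrl.get_image(name): name is "scene" or "top"; returns a dict with "pixels" (400x640x3 uint8, blue, green, red), "fx", "fy", "cx", "cy" (pixels), "R" (3x3) and "t" (3): a world point X has camera coordinates R X + t. Camera axes: x right, y down, z forward; pixel columns grow to the right and rows downward; lengths in m; the calibration is good to about 2 mm. A picture is of the moment at which its call begins. There is no depth.
- ctrl.close_job(): hands the job in; it is judged then, once.
Trained networks look in a picture, given as the dict that the camera call returned (one of the last four; its "shot" number tells which), for a name from the list of things; names that differ only in an ending like _2 or _b are one class to them, and where a whole thing is asked for, a point or a joint stands for the part that bears it (a point fixed in the world has none). Each returns a list of dicts, best first, with "p" (0 to 1); they miss things now and then, are a little off and sometimes report something else, mostly with a low value. They report only what shows in the picture. A call takes as long as a camera call.
- ctrl.silhouettes(label, picture): "region" (400x640 bool, what is visible of it) and "at" ([column, row] in pixels, amid what is visible of it).
The state is a dict: "time": time; "joint_positions": joint angles; "qd": joint speeds; "joint_torque": joint torques, N m; "position": TCP position; "tool_rot": TCP orientation; "ft_force": force on the tool from outside, world axes, zero at the start; "torque": the same for the moment, N m; "grip_width": opening from 0.0 (shut) to 1.0 (fully open); "grip_force": force on a finger pad.
Only numpy, scipy, OpenCV 4.12 (cv2) and the standard library are available. Lean on these libraries where they do the work, as an engineer would, in place of code of your own. Each camera call takes 0.05 s, during which the arm holds its last target. There are 200 camera calls.

TASK

Pick up the steel bracket arm that stands on the table and hang it on the slotted post with its two hooks in the upper two of the three slots: push the hooks fully in until the end plate is flush with the post and the sprung catch is pressed back, then press the arm down until it sits fully home and the catch has snapped out over the top hook. Let go of it there, never forcing the arm against the post with more than about 20 N, and do not shift or upset the bottles, jar, soap and tape standing about.

Things in the scene. Friction and masses are not known exactly. Their poses are not given: they have to be found in the camera images.
- bracket: Bracket arm, bare steel, loose, 0.28 kg, standing on its foot flange (150 x 40 x 4 mm, 16 mm lip at the front end). Origin: underside, middle of the back face of its end plate (40 wide, 80 high, 5 mm thick). x points out of the end plate, the way the two hooks point; z up; y across. The arm reaches from x = 0 to -150 mm.
- blade_grip (a point): Good grip point on the arm's upright blade, at x = -72, z = 60 mm of the arm, near above its centre of mass. The blade is 10 mm thick (y), runs the arm's whole length and tops at z = 74 mm; fingers go either side of it from above.
- top_hook (a point): Root of the upper hook: in the plate's back face, underside of the neck (z = 64 mm of the arm). A second, equal hook is 50 mm below. Each sticks out 11 mm in x: a neck 6 mm thick in y and 10 mm high, ending in a flat head 9.5 mm wide (y), 18 mm high, that hangs 8 mm below the neck. Gap plate to head 5.5 mm, for the post's 4 mm wall.
- stand: Stand bolted to the table: dark foot 100 x 110 mm, grey channel post 40 wide, 30 deep, 261 mm high. Origin: table height, nominally below the middle of the front face; x into the post, z up. The post is only clamped in the foot: it really stands up to 10 mm nearer or farther in x and up to 12 mm higher or lower than these nominal figures; that is not measured, find it by touch or sight. y is true.
- top_slot (a point): Nominal lower end of the top slot, x = 0, z = 215 mm of the stand (true one: see stand). Three slots 50 mm apart, each 33 mm high in a 4 mm wall: lowest 6 mm is 8 mm wide, then shoulders slope out over 4 mm, upper 23 mm is 13 mm wide. Seated, the necks rest on the lower ends of the upper two slots: arm's underside nominally 151 mm over the table, top_hook at the true slot end.
- entry (a point): Nominal point where top_hook enters, 20.5 mm above top_slot; it shifts with the post as top_slot does. The hooks' 18 mm high heads enter only by the wide part, with the arm 16 to 23 mm above its seated height. Off this height the heads stop on the post's face, 11 mm short of flush; slid up or down under light pressure they drop in.
- catch (a joint): Sprung steel tongue behind the top slot (6 mm wide, 8 high, centre 16 mm above the slot's lower end), slides along the stand's x. Value in m: 0 = sprung out, 5 mm behind the post's face; grows when pushed back, at most 0.010. The top hook pushes it back 6 mm when the plate is flush (spring 5 to 8.5 N); it snaps out above the hook once the arm is within 2 mm of fully down, locking it.
- soap: Bystander: lilac block of soap, 71 x 67 x 57 mm. Origin under its centre.
- tape: Bystander: roll of masking tape lying flat, 104 mm across, 24 mm high. Origin under its centre.
- red_jar: Bystander: white-lidded pigment jar, 68 mm across, 56 mm high, to the right in front of the stand. Origin under its centre.
- plum: Bystander: brown bottle with black cap, 61 mm across, 121 mm high, to the left. Origin under its centre.

How it is judged:
By the outcome, as a careful person would: the job done as asked, in the order asked, and still so for the second after the job is handed in, with the robot touching nothing.
It also fails if it takes over 72 s, if anything falls off the work surface, if the arm or the gripper's body presses on something with over 40 N, if the wrist force passes 120 N, or if a joint passes its speed limit or range.

## Working session

There is one attempt and no reset: what is moved stays moved. The work goes in short steps, Python scripts to look and compute and a shell command to move; the robot and the scene stay as the last step left them, time stands still between calls to the robot, and variables do not carry over. Pictures are saved under pics/ and viewed, at most 10 in all, crops included, and the job is handed in when it is done.

```bash
mkdir -p pics; ls
cat > h.py <<'E'
import numpy as np, cv2
from bench import ctrl
def ray(im,uv):
    d=np.array([(uv[0]-im["cx"])/im["fx"],(uv[1]-im["cy"])/im["fy"],1.]); R=np.array(im["R"]);t=np.array(im["t"])
    return -R.T@t, R.T@d
def at_z(im,uv,z):
    o,d=ray(im,uv); return o+d*(z-o[2])/d[2]
def proj(im,X):
    c=np.array(im["R"])@np.array(X)+np.array(im["t"]); return np.array([im["fx"]*c[0]/c[2]+im["cx"],im["fy"]*c[1]/c[2]+im["cy"]])
E
python3 - <<'E'
from h import *
s=ctrl.get_state(); print(s)
for n in ("scene","top"):
    im=ctrl.get_image(n); cv2.imwrite(f"pics/{n}0.png",im["pixels"])
    print(n,"cam at",ray(im,(320,200)))
    for l in ("bracket","stand","soap","tape","red_jar","plum"):
        for r in ctrl.silhouettes(l,im)[:2]:
            ys,xs=np.nonzero(r["region"]); 
            print(l,round(r["p"],2),r["at"],xs.min(),xs.max(),ys.min(),ys.max(),at_z(im,r["at"],0.03).round(3))
E
```

```text
pics
{'time': 0.0, 'joint_positions': array([ 1.12009682,  0.32180805, -0.07008285,  1.45168952,  0.02257846,
        1.37081846, -0.05693029]), 'qd': array([-1.79785264e-04,  1.65679257e-03,  9.60774329e-05,  1.29875067e-03,
       -3.62353168e-04,  1.14682932e-03,  5.13710560e-04]), 'joint_torque': array([ 7.56492573e-04, -4.91282737e+01, -4.03596517e-01, -3.12526882e+01,
       -6.42141444e-02,  4.38247737e-02,  1.70065991e-04]), 'position': array([ 0.2912346 , -0.58086169,  0.40366359]), 'tool_rot': array([-3.05532318e+00, -7.23113154e-01,  8.22258885e-04]), 'ft_force': array([-0.4602575 ,  0.57383733,  0.71765501]), 'torque': array([ 0.02686781, -0.01799256, -0.04340475]), 'grip_force': 0.0, 'grip_width': 0.9971079695428116}
scene cam at (array([-0.11101407, -1.18578676,  0.87609485]), array([ 0.47070422,  0.73164049, -0.49321611]))
bracket 0.71 [331.5, 304.0] 322 343 286 318 [ 0.441 -0.384  0.03 ]
soap 0.5 [286.2, 232.9] 281 302 224 245 [ 0.502 -0.046  0.03 ]
tape 0.5 [236.8, 198.7] 228 246 193 212 [0.464 0.225 0.03 ]
plum 0.66 [264.1, 182.2] 255 272 168 197 [0.597 0.284 0.03 ]
top cam at (array([ 0.50048066, -0.11397262,  1.48577487]), array([ 0.04333738,  0.02664092, -0.99886688]))
bracket 0.95 [426.0, 223.9] 415 434 192 250 [ 0.499 -0.38   0.03 ]
stand 0.61 [349.6, 164.8] 327 368 145 182 [ 0.667 -0.159  0.03 ]
soap 0.59 [327.3, 214.2] 313 341 203 231 [ 0.523 -0.097  0.03 ]
tape 0.65 [208.9, 222.4] 199 235 214 248 [0.495 0.244 0.03 ]
red_jar 0.82 [355.0, 212.2] 344 367 200 223 [ 0.53  -0.176  0.03 ]
plum 0.76 [220.3, 197.1] 206 233 187 209 [0.568 0.213 0.03 ]
```

View pics/scene0.png

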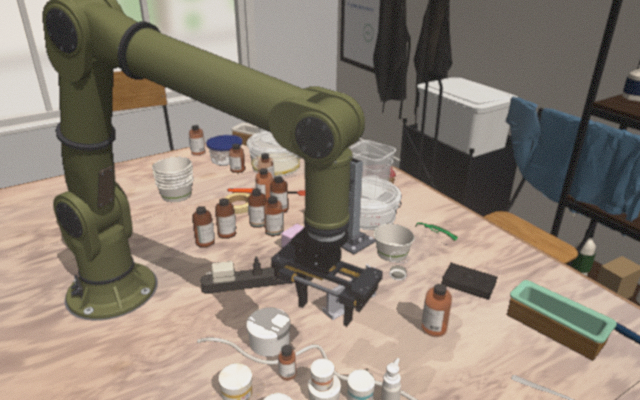

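View pics/top0.png

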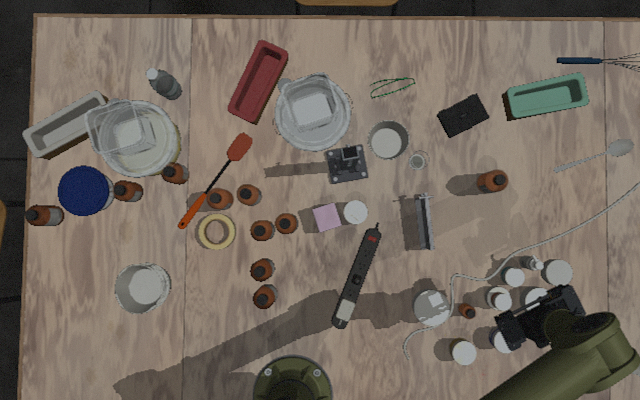

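The scene view shows the gripper over the bracket at about (335,300) and the stand at about (355,215). In the top view the bracket is at (423,222), the stand at (348,163), the soap at (327,216) and the jar at (355,212). I'll zoom in on the bracket and stand.

Run:
```python
from h import *
im=cv2.imread("pics/top0.png"); c=im[138:258,310:450]
cv2.imwrite("pics/c0.png",cv2.resize(c,None,fx=5,fy=5,interpolation=cv2.INTER_CUBIC))
```

```text
(no output)
```

View pics/c0.png

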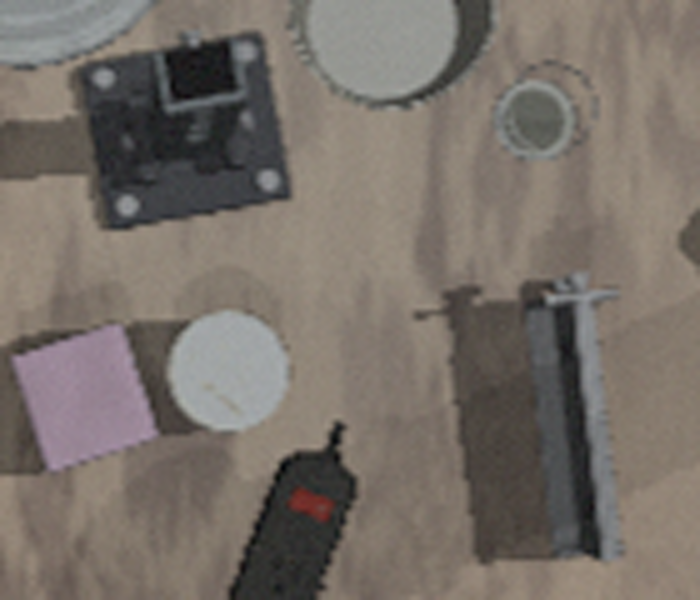

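The crop shows the hooks at the far (+x) end. The blade top is a light strip from about (584,305) to (608,556) in crop pixels, and the post's front top edge runs (167,109) to (243,98).

Run:
```python
from h import *
im=ctrl.get_image("top")
P=lambda x,y,z: at_z(im,(310+x/5-.4,138+y/5-.4),z)
a=P(584,303,.074);b=P(608,556,.074); d=a-b; L=np.linalg.norm(d)
print("fx",im["fx"],"blade",a.round(4),b.round(4),"len",L.round(4),"yaw",np.degrees(np.arctan2(d[1],d[0])))
u=d/L; m=(a+b)/2
print("grip",(m+0.003*u).round(4), "flange left edge", P(525,310,.004).round(4),P(552,556,.004).round(4))
f=[P(*c,.261) for c in((167,109),(243,98))]; e=f[0]-f[1]; print("post front",[q.round(4) for q in f],np.linalg.norm(e),"yaw",np.degrees(np.arctan2(-e[0],e[1])), "mid",((f[0]+f[1])/2).round(4))
c=[P(*c,.012) for c in((75,70),(262,35),(290,195),(107,228))]; print("foot",[q.round(4) for q in c]); 
m=sum(c)/4; v=(c[0]+c[1]-c[2]-c[3])/2; print("foot c",m.round(4),"depth",np.linalg.norm(v),"w",np.linalg.norm(c[0]-c[1]),"yaw",np.degrees(np.arctan2(v[1],v[0])), np.degrees(np.arctan2(-(c[0]-c[1])[0],(c[0]-c[1])[1])))
for n in("soap","red_jar"):pass
from scipy.spatial.transform import Rotation as Rn
s=ctrl.get_state(); R=Rn.from_rotvec(s["tool_rot"]).as_matrix(); print(s["position"],R.round(3))
print("jar",P(229,370,.056).round(3),"soap",P(85,398,.057).round(3))
im=ctrl.get_image("scene"); print(im["fx"],[proj(im,(.72,-.17,z)).round(1) for z in(0,.26)])
g=cv2.resize(im["pixels"][130:330,280:430],None,fx=3,fy=3,interpolation=cv2.INTER_CUBIC); cv2.imwrite("pics/s1.png",g)
```

```text
fx 505.9429853864895 blade [ 0.5706 -0.3729  0.074 ] [ 0.4303 -0.3867  0.074 ] len 0.141 yaw 5.6021068500951845
grip [ 0.5035 -0.3795  0.074 ] flange left edge [ 0.5696 -0.3513  0.004 ] [ 0.4264 -0.3677  0.004 ]
post front [array([ 0.6532, -0.1358,  0.261 ]), array([ 0.659 , -0.1727,  0.261 ])] 0.037353707231848436 yaw 8.980749866582752 mid [ 0.6561 -0.1543  0.261 ]
foot [array([ 0.7066, -0.0861,  0.012 ]), array([ 0.7285, -0.1954,  0.012 ]), array([ 0.6346, -0.2127,  0.012 ]), array([ 0.6139, -0.1061,  0.012 ])]
foot c [ 0.6709 -0.1501  0.012 ] depth 0.09508566995006959 w 0.11150300862486827 yaw 11.300963911062016 11.357560184836027
[ 0.2913236  -0.58106349  0.40483139] [[ 0.894  0.448 -0.   ]
 [ 0.448 -0.894 -0.   ]
 [-0.     0.    -1.   ]]
jar [ 0.531 -0.176  0.056] soap [ 0.514 -0.095  0.057]
511.85834830956793 [array([368.6, 239.3]), array([373.4, 162.2])]
```

View pics/s1.png

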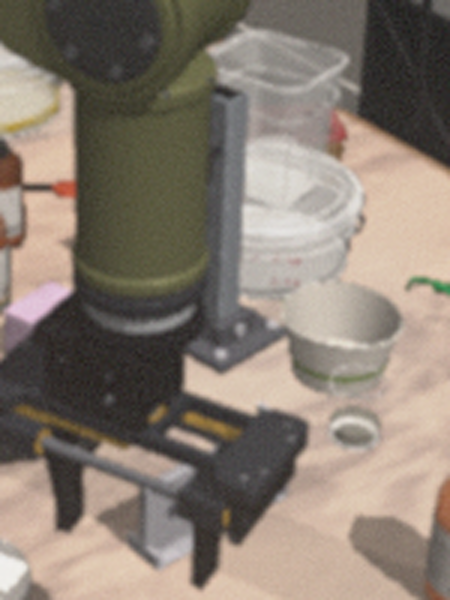

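The scene view shows the stand's post at about (355,200), and the fingers are well clear of the neighbours. Bracket: grip point at about (0.504, -0.379), yaw about 6°. Stand: yaw about 11.3°, post front at about (0.656, -0.154). The reach and sizes agree, so I'm moving to a point above the bracket.

```bash
python3 -m jog '{"translation": [[0.23,-0.07,0],[0.46,-0.14,0.05],[0.70,-0.21,0.1],[0.70,-0.21,0.1],[0.70,-0.21,0.1]], "yaw": [0.04,0.08,0.114,0.114,0.114], "jaw": [0,0,0,0,0]}' 30
python3 - <<'E'
from h import *
from scipy.spatial.transform import Rotation as Rn
s=ctrl.get_state(); R=Rn.from_rotvec(s["tool_rot"]).as_matrix();print(s["position"],np.degrees(np.arctan2(R[1,0],R[0,0])))
print("delta tool",(R.T@(np.array([.504,-.3795,.30])-s["position"])/.2).round(3))
E
```

```text
time: 1.42
position: [0.3974, -0.4811, 0.3849]
tool_rot: [3.136, 0.168, -0.001]
ft_force: [-0.2, -0.2, 0.2]
grip_width: 1.002
grip_force: 0.0
[ 0.39738437 -0.48107928  0.38494153] 6.145015476167823
delta tool [ 0.585 -0.448  0.424]
```

```bash
python3 -m jog '{"translation": [[0.2,-0.15,0.14],[0.4,-0.30,0.28],[0.585,-0.448,0.4],[0.585,-0.448,0.42],[0.585,-0.448,0.42],[0.585,-0.448,0.42]], "yaw": [0,0,0,0,0,0], "jaw": [0,0,0,0,0,0]}' 30
python3 - <<'E'
from h import *
s=ctrl.get_state(); print(s["position"])
im=ctrl.get_image("scene"); cv2.imwrite("pics/s2.png",cv2.resize(im["pixels"][180:380,240:440],None,fx=3,fy=3,interpolation=cv2.INTER_CUBIC))
E
```

```text
time: 2.17
position: [0.503, -0.3817, 0.3017]
tool_rot: [3.135, 0.161, 0.001]
ft_force: [0.3, 0.0, -0.6]
grip_width: 1.001
grip_force: 0.0
[ 0.50304964 -0.3817203   0.30169955]
```

View pics/s2.png

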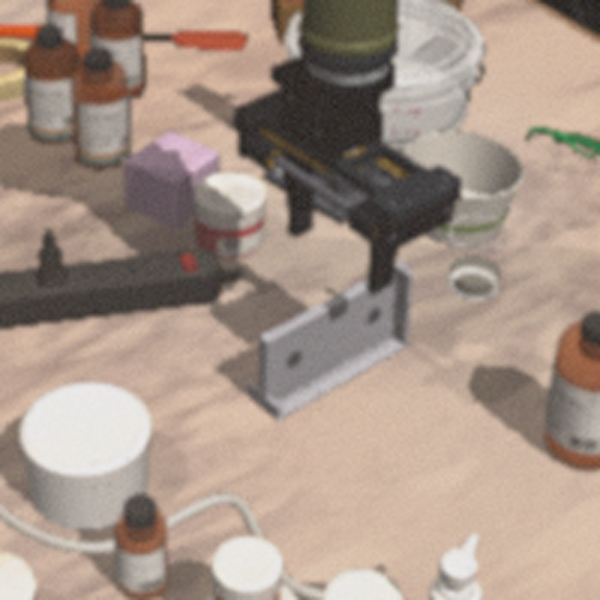

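The picture shows the blade standing between the two open fingers, plate toward the stand, jar and soap clear. Descending and closing gently.

```bash
python3 -m jog '{"translation": [[0,0,0.2],[0,0,0.37],[0,0,0.385],[0,0,0.385],[0,0,0.385]], "yaw": [0,0,0,0,0], "jaw": [0,0,0,0,0]}' 30
python3 -m jog '{"translation": [[0,0,0],[0,0,0],[0,0,0],[0,0,0],[0,0,0],[0,0,0],[0,0,0],[0,0,0]], "yaw": [0,0,0,0,0,0,0,0], "jaw": [0.5,1,1,1,1,1,1,1]}' 30
python3 -m jog '{"translation": [[0,0,0],[0,0,0]], "yaw": [0,0], "jaw": [1,1]}' 40
```

```text
time: 2.85
position: [0.505, -0.38, 0.2259]
tool_rot: [3.135, 0.167, 0.004]
ft_force: [-0.4, 0.2, 0.3]
grip_width: 1.004
grip_force: 0.0
time: 3.85
position: [0.5044, -0.3793, 0.2238]
tool_rot: [3.137, 0.167, 0.0]
ft_force: [-0.4, -0.5, 0.1]
grip_width: 0.175
grip_force: 0.0
time: 4.1
position: [0.5044, -0.379, 0.2236]
tool_rot: [-3.137, -0.168, 0.0]
ft_force: [-0.1, -0.0, -0.7]
grip_width: 0.115
grip_force: 39.9
```

Gripped: the opening is 10 mm, as the blade should be. Lifting.

```bash
python3 -m jog '{"translation": [[0,0,-0.08],[0,0,-0.25],[0,0,-0.45],[0,0,-0.65],[0,0,-0.8],[0,0,-0.857],[0,0,-0.857]], "yaw": [0,0,0,0,0,0,0], "jaw": [1,1,1,1,1,1,1]}' 40
python3 -m jog '{"translation": [[0.03,-0.08,0],[0.1,-0.28,0],[0.17,-0.48,0],[0.24,-0.7,0],[0.29,-0.9,0],[0.317,-0.986,0],[0.317,-0.986,0],[0.317,-0.986,0]], "yaw": [0,-0.01,-0.02,-0.029,-0.029,-0.029,-0.029,-0.029], "jaw": [1,1,1,1,1,1,1,1]}' 40
python3 - <<'E'
from h import *
from scipy.spatial.transform import Rotation as Rn
s=ctrl.get_state(); R=Rn.from_rotvec(s["tool_rot"]).as_matrix();print(s["position"],np.degrees(np.arctan2(R[1,0],R[0,0])),s["ft_force"])
a=ctrl.get_image("scene"); b=ctrl.get_image("top")
A=cv2.resize(a["pixels"][130:260,290:420],None,fx=4.6,fy=4.6,interpolation=cv2.INTER_CUBIC);cv2.imwrite("pics/s3.png",A)
B=cv2.resize(b["pixels"][130:250,300:440],None,fx=5,fy=5,interpolation=cv2.INTER_CUBIC);cv2.imwrite("pics/t3.png",B)
E
```

```text
time: 4.97
position: [0.5044, -0.3792, 0.3957]
tool_rot: [3.136, 0.167, 0.001]
ft_force: [-0.0, 0.5, -3.2]
grip_width: 0.111
grip_force: 39.9
time: 5.98
position: [0.546, -0.1783, 0.3946]
tool_rot: [3.126, 0.306, -0.002]
ft_force: [-0.5, -0.2, -4.8]
grip_width: 0.109
grip_force: 39.9
[ 0.54601317 -0.17828457  0.39462511] 11.191473564954695 [-0.5268415  -0.22893616 -4.82458583]
```

View pics/s3.png

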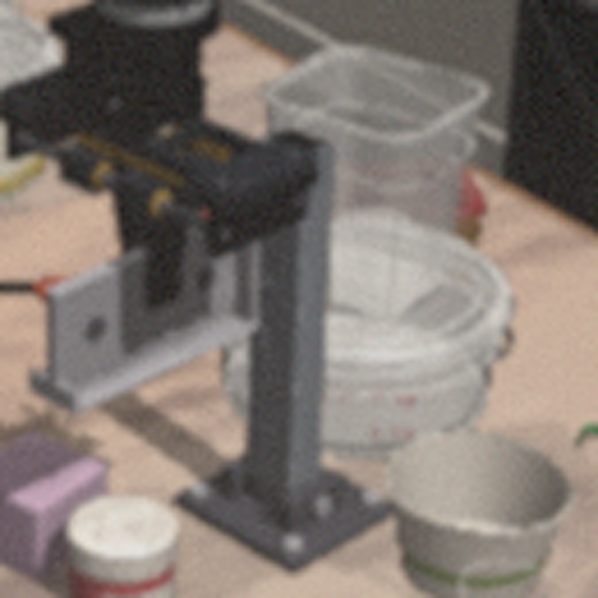

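View pics/t3.png

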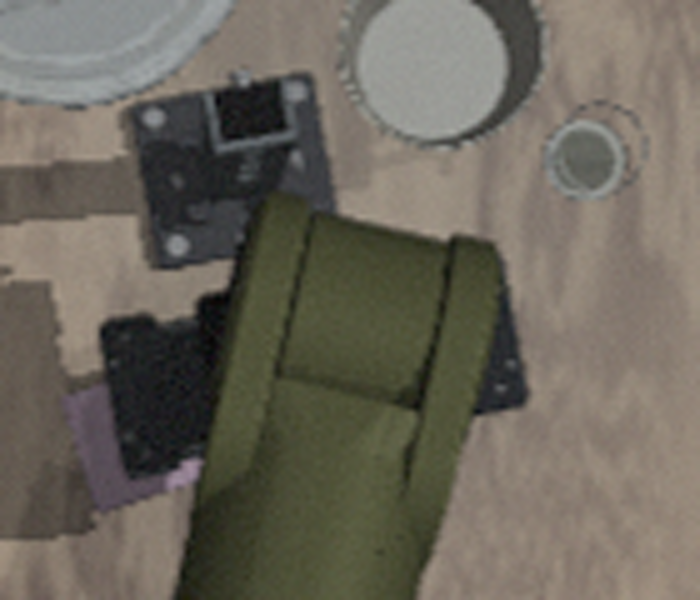

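The scene view shows the bracket level in the grip just before the post: plate at crop (250,270), post front edge at crop (255–290). The top view shows the post top at crop (213,150) to (297,138) and the gripper body corners at (125,478) and (527,405). I'll use the top view to compare the lateral alignment directly.

Run:
```python
from h import *
a=ctrl.get_image("scene"); b=ctrl.get_image("top"); s=ctrl.get_state()
P=lambda x,y,z: at_z(b,(300+x/5-.4,130+y/5-.4),z)
th=np.radians(11.3);u=np.array([np.cos(th),np.sin(th),0]);v=np.array([-np.sin(th),np.cos(th),0])
fm=(P(214,151,.261)+P(297,138,.261))/2; print("post",fm.round(4),"lat",v@fm,"fwd",u@fm)
for z in(.30,.31,.32):
  q=[P(125,478,z),P(527,405,z)];g=sum(q)/2;e=q[0]-q[1];print(z,np.linalg.norm(e),"lat",v@g,"fwd",u@g,"yaw",np.degrees(np.arctan2(-e[0],e[1])))
print("tcp lat",v@s["position"],"fwd",u@s["position"])
S0=u*(u@fm)+v*(v@fm); S0[2]=0
# scene: post top corners & profile
for n,(xx,yy) in {"fr":(0,-.02),"br":(.03,-.02),"bl":(.03,.02),"fl":(0,.02)}.items():
  print(n,[proj(a,S0+u*xx+v*yy+[0,0,z]).round(1) for z in(.249,.261,.273)], "base",proj(a,S0+u*xx+v*yy+[0,0,.012]).round(1))
im=cv2.imread("pics/scene0.png").astype(int).sum(2)
print(im[152:172,352:366])
```

```text
post [ 0.6556 -0.1545  0.261 ] lat -0.28001269898998754 fwd 0.6126324628339275
0.3 0.1911974470420533 lat -0.28434663926513404 fwd 0.46466909067511375 yaw 11.052751605039616
0.31 0.18958502083802295 lat -0.2837182218475148 fwd 0.46470094401834183 yaw 11.05275160503963
0.32 0.18797259463399257 lat -0.28308980442989545 fwd 0.46473279736156986 yaw 11.052751605039592
tcp lat -0.28153420311584243 fwd 0.5007180794646826
fr [array([356.7, 171.3]), array([356.9, 167.4]), array([357. , 163.5])] base [353.5 242.6]
br [array([364. , 168.1]), array([364.2, 164.2]), array([364.4, 160.3])] base [360.3 238.7]
bl [array([353.4, 163.6]), array([353.6, 159.7]), array([353.8, 155.9])] base [350.6 233.4]
fl [array([346.2, 166.7]), array([346.3, 162.9]), array([346.4, 159. ])] base [343.8 237.2]
[[396 454 457 421 422 413 432 436 441 470 483 492 501 495]
 [407 500 510 491 471 465 482 483 490 462 459 462 475 483]
 [391 461 508 523 536 552 549 543 489 457 427 426 433 427]
 [352 443 478 521 532 552 528 528 507 465 460 468 441 411]
 [365 439 506 498 503 482 477 485 495 488 499 494 483 469]
 [309 387 468 459 4
[... 166 characters left out ...]
0 145 152 169 209 268 306 352 395 440 447 466 449]
 [231 208 184 152 143 178 228 280 324 361 420 455 462 453]
 [322 315 275 247 233 265 310 351 348 373 390 429 457 452]
 [318 303 322 318 323 341 371 367 352 349 387 437 466 450]
 [256 273 291 335 366 373 366 350 345 345 390 436 466 447]
 [241 244 261 321 377 364 353 354 347 358 392 437 472 471]
 [237 243 245 297 374 364 352 339 335 350 393 466 485 473]
 [231 239 251 299 362 357 355 344 334 353 401 458 484 489]
 [244 244 246 316 361 361 355 356 353 353 393 461 493 500]
 [254 247 257 308 360 368 360 363 342 342 393 461 488 463]
 [258 231 258 307 341 357 351 343 357 333 384 459 472 465]
 [244 245 240 301 350 360 351 352 355 363 406 452 479 462]]
```

Run:
```python
from h import *
a=ctrl.get_image("scene"); b=ctrl.get_image("top")
obs=[(353.7,253.5),(375.9,241.3),(329.1,238.0)]
P=lambda x,y,z: at_z(b,(310+x/5-.4,138+y/5-.4),z)
for z in (.006,.012):
  X=[P(290,195,z),P(262,35,z),P(107,228,z)]
  print(z,[(np.array(o)-.4-proj(a,x)).round(1) for o,x in zip(obs,X)])
th=np.radians(11.3);u=np.array([np.cos(th),np.sin(th),0]);v=np.array([-np.sin(th),np.cos(th),0])
# gripped bracket check in scene: front end tops etc, from TCP
from bench import ctrl as c
s=c.get_state();t=np.array(s["position"]); B=t-[0,0,.2236]+u*.072
for n,x,y,z in(("flange front right bottom",-.15,-.02,0),("plate right bottom",0,-.02,0),("blade front top",-.15,-.005,.074)):
  p=proj(a,B+u*x+v*y+[0,0,z]);print(n,((p-[290,130])*4.6).round(0))
p=cv2.imread("pics/s3.png")
```

```text
0.006 [array([-1.2, -0.2]), array([-0.9,  0.2]), array([ 0.4, -0.4])]
0.012 [array([-1. ,  1.5]), array([-0.7,  1.8]), array([0.5, 1.2])]
flange front right bottom [ 76. 415.]
plate right bottom [258. 326.]
blade front top [ 56. 292.]
```

The post stands about 10 mm higher than nominal, and the arm needs about +3 mm lateral. Adjusting both, then approaching.

```bash
python3 -m jog '{"translation": [[0,-0.0165,-0.047],[0.03,-0.0165,-0.047],[0.06,-0.0165,-0.047],[0.1,-0.0165,-0.047],[0.1,-0.0165,-0.047],[0.1,-0.0165,-0.047]], "yaw": [0,0,0,0,0,0], "jaw": [1,1,1,1,1,1]}' 50
python3 -m jog '{"translation": [[0.01,0,0],[0.02,0,0],[0.02,0,0]], "yaw": [0,0,0], "jaw": [1,1,1]}'
python3 -m jog '{"translation": [[0.01,0,0],[0.015,0,0],[0.015,0,0]], "yaw": [0,0,0], "jaw": [1,1,1]}'
```

```text
time: 7.02
position: [0.5655, -0.1692, 0.4043]
tool_rot: [-3.126, -0.31, 0.001]
ft_force: [0.2, -0.4, -3.2]
grip_width: 0.107
grip_force: 49.9
time: 7.4
position: [0.5695, -0.1684, 0.4046]
tool_rot: [3.126, 0.31, 0.0]
ft_force: [0.8, -0.4, -2.3]
grip_width: 0.106
grip_force: 49.9
time: 7.78
position: [0.5722, -0.1679, 0.4045]
tool_rot: [3.126, 0.31, -0.001]
ft_force: [-1.1, -0.1, -2.4]
grip_width: 0.11
grip_force: 49.9
```

```bash
python3 -m jog '{"translation": [[0.005,0.006,0],[0.01,0.006,0],[0.01,0.006,0]], "yaw": [0,0,0], "jaw": [1,1,1]}'
python3 -m jog '{"translation": [[0.005,0,0],[0.01,0,0],[0.01,0,0]], "yaw": [0,0,0], "jaw": [1,1,1]}'
python3 - <<'E'
from h import *
th=np.radians(11.3);u=np.array([np.cos(th),np.sin(th),0]);v=np.array([-np.sin(th),np.cos(th),0])
s=ctrl.get_state();p=s["position"];print("fwd",u@p,"lat",v@p,"z",p[2],"F fwd",u@s["ft_force"],"lat",v@s["ft_force"],s["ft_force"][2],s["torque"])
E
```

```text
time: 8.15
position: [0.5748, -0.1685, 0.4046]
tool_rot: [3.126, 0.31, 0.001]
ft_force: [0.1, 0.0, -2.0]
grip_width: 0.112
grip_force: 49.9
time: 8.52
position: [0.5766, -0.1681, 0.4045]
tool_rot: [3.126, 0.31, 0.0]
ft_force: [-0.1, 0.3, -2.2]
grip_width: 0.111
grip_force: 49.9
fwd 0.5324721139885101 lat -0.2778537338394238 z 0.4045373306143122 F fwd -0.006237197894381513 lat 0.2828775371966073 -2.1558928559535335 [ 0.00066995  0.00569157 -0.01941952]
```

```bash
python3 -m jog '{"translation": [[0.005,0,0],[0.01,0,0],[0.01,0,0]], "yaw": [0,0,0], "jaw": [1,1,1]}'
python3 -m jog '{"translation": [[0.005,0,0],[0.01,0,0],[0.01,0,0]], "yaw": [0,0,0], "jaw": [1,1,1]}'
python3 -m jog '{"translation": [[0.005,0,0],[0.005,0,0]], "yaw": [0,0], "jaw": [1,1]}'
```

```text
time: 8.9
position: [0.5779, -0.1681, 0.4044]
tool_rot: [3.126, 0.309, -0.003]
ft_force: [-4.8, -0.5, -1.5]
grip_width: 0.108
grip_force: 49.9
time: 9.28
position: [0.5797, -0.1678, 0.4044]
tool_rot: [3.126, 0.309, -0.004]
ft_force: [-4.8, -0.3, -0.1]
grip_width: 0.109
grip_force: 49.9
time: 9.52
position: [0.5806, -0.1676, 0.4044]
tool_rot: [3.126, 0.309, -0.005]
ft_force: [-6.4, -0.3, -0.1]
grip_width: 0.109
grip_force: 49.9
```

Force begins at about 5 N and rises slowly, which matches the catch spring: the heads are in. I'll continue to flush.

```bash
python3 -m jog '{"translation": [[0.005,0,0],[0.01,0,0],[0.01,0,0]], "yaw": [0,0,0], "jaw": [1,1,1]}'
python3 -m jog '{"translation": [[0.005,0,0],[0.005,0,0]], "yaw": [0,0], "jaw": [1,1]}'
python3 -m jog '{"translation": [[0.005,0,0],[0.005,0,0]], "yaw": [0,0], "jaw": [1,1]}'
```

```text
time: 9.9
position: [0.5823, -0.1674, 0.4043]
tool_rot: [3.126, 0.309, -0.006]
ft_force: [-6.9, -0.4, -0.7]
grip_width: 0.112
grip_force: 49.9
time: 10.15
position: [0.5832, -0.1672, 0.4044]
tool_rot: [3.126, 0.309, -0.006]
ft_force: [-8.1, -1.6, 0.0]
grip_width: 0.105
grip_force: 49.9
time: 10.4
position: [0.5839, -0.1671, 0.4044]
tool_rot: [3.126, 0.309, -0.008]
ft_force: [-8.9, -0.5, 0.6]
grip_width: 0.113
grip_force: 49.9
```

```bash
python3 -m jog '{"translation": [[0.005,0,0],[0.005,0,0]], "yaw": [0,0], "jaw": [1,1]}'
python3 -m jog '{"translation": [[0.004,0,0],[0.004,0,0]], "yaw": [0,0], "jaw": [1,1]}'
```

```text
time: 10.65
position: [0.5844, -0.167, 0.4045]
tool_rot: [3.126, 0.308, -0.01]
ft_force: [-11.5, -0.9, 1.6]
grip_width: 0.111
grip_force: 49.9
time: 10.9
position: [0.5848, -0.167, 0.4045]
tool_rot: [-3.126, -0.308, 0.013]
ft_force: [-13.2, 0.6, 3.6]
grip_width: 0.113
grip_force: 49.9
```

Flush, with 13 N on the wrist. Now pressing down in steps.

```bash
python3 -m jog '{"translation": [[0,0,0.01],[0,0,0.02],[0,0,0.03],[0,0,0.03]], "yaw": [0,0,0,0], "jaw": [1,1,1,1]}'
python3 -m jog '{"translation": [[0,0,0.01],[0,0,0.02],[0,0,0.03],[0,0,0.03]], "yaw": [0,0,0,0], "jaw": [1,1,1,1]}'
```

```text
time: 11.4
position: [0.5848, -0.1676, 0.3986]
tool_rot: [3.126, 0.306, -0.012]
ft_force: [-12.3, -1.7, 2.8]
grip_width: 0.113
grip_force: 49.9
time: 11.9
position: [0.5848, -0.1679, 0.3926]
tool_rot: [3.125, 0.306, -0.011]
ft_force: [-12.6, -1.9, 4.2]
grip_width: 0.108
grip_force: 49.9
```

```bash
python3 -m jog '{"translation": [[0,0,0.01],[0,0,0.015],[0,0,0.015]], "yaw": [0,0,0], "jaw": [1,1,1]}'
python3 -m jog '{"translation": [[0,0,0.01],[0,0,0.01]], "yaw": [0,0], "jaw": [1,1]}'
python3 -m jog '{"translation": [[0,0,0.005],[0,0,0.01],[0,0,0.01]], "yaw": [0,0,0], "jaw": [1,1,1]}'
```

```text
time: 12.28
position: [0.5848, -0.168, 0.3897]
tool_rot: [3.125, 0.306, -0.011]
ft_force: [-12.9, -1.2, 3.3]
grip_width: 0.11
grip_force: 49.9
time: 12.52
position: [0.5848, -0.168, 0.3875]
tool_rot: [3.125, 0.306, -0.011]
ft_force: [-10.7, -1.7, 1.6]
grip_width: 0.112
grip_force: 49.9
time: 12.9
position: [0.5848, -0.1679, 0.3856]
tool_rot: [3.125, 0.306, -0.011]
ft_force: [-11.8, -1.9, 3.5]
grip_width: 0.108
grip_force: 50.0
```

```bash
python3 -m jog '{"translation": [[0,0,0.005],[0,0,0.005]], "yaw": [0,0], "jaw": [1,1]}'
python3 -m jog '{"translation": [[0,0,0.005],[0,0,0.005]], "yaw": [0,0], "jaw": [1,1]}'
python3 -m jog '{"translation": [[0,0,0.005],[0,0,0.005]], "yaw": [0,0], "jaw": [1,1]}'
```

```text
time: 13.15
position: [0.5848, -0.1679, 0.3847]
tool_rot: [3.125, 0.306, -0.011]
ft_force: [-13.6, -2.7, 3.6]
grip_width: 0.111
grip_force: 50.0
time: 13.4
position: [0.5848, -0.1679, 0.3847]
tool_rot: [3.125, 0.306, -0.011]
ft_force: [-14.6, -2.2, 8.5]
grip_width: 0.11
grip_force: 50.0
time: 13.65
position: [0.5847, -0.1679, 0.3846]
tool_rot: [3.124, 0.305, -0.01]
ft_force: [-15.2, -1.5, 11.7]
grip_width: 0.111
grip_force: 49.9
```

It stopped hard at z = 0.3847, 19.7 mm below the entry height, which is what seated should be. I'll ease the forward push, press down a little more, then check the lock with a light lift.

```bash
python3 -m jog '{"translation": [[-0.008,0,0],[-0.008,0,0.004],[-0.008,0,0.004]], "yaw": [0,0,0], "jaw": [1,1,1]}'
python3 -m jog '{"translation": [[0,0,-0.01],[0,0,-0.018],[0,0,-0.025],[0,0,-0.025]], "yaw": [0,0,0,0], "jaw": [1,1,1,1]}'
python3 -m jog '{"translation": [[0,0,-0.004],[0,0,-0.008],[0,0,-0.008]], "yaw": [0,0,0], "jaw": [1,1,1]}'
```

```text
time: 14.02
position: [0.5839, -0.168, 0.3844]
tool_rot: [3.124, 0.306, -0.005]
ft_force: [-12.7, -1.7, 11.0]
grip_width: 0.111
grip_force: 49.9
time: 14.52
position: [0.5842, -0.1678, 0.3854]
tool_rot: [3.126, 0.307, -0.008]
ft_force: [-6.7, -2.2, -3.6]
grip_width: 0.111
grip_force: 49.9
time: 14.9
position: [0.5841, -0.1675, 0.3866]
tool_rot: [-3.126, -0.307, 0.009]
ft_force: [-5.7, -1.5, -5.5]
grip_width: 0.109
grip_force: 49.9
```

```bash
python3 -m jog '{"translation": [[0,0,-0.004],[0,0,-0.004]], "yaw": [0,0], "jaw": [1,1]}'
python3 -m jog '{"translation": [[0,0,-0.004],[0,0,-0.004]], "yaw": [0,0], "jaw": [1,1]}'
```

```text
time: 15.15
position: [0.5841, -0.1674, 0.3873]
tool_rot: [-3.126, -0.308, 0.009]
ft_force: [-6.0, -1.2, -5.1]
grip_width: 0.112
grip_force: 49.9
time: 15.4
position: [0.5841, -0.1674, 0.3876]
tool_rot: [-3.126, -0.308, 0.01]
ft_force: [-5.0, -3.2, -8.6]
grip_width: 0.114
grip_force: 49.9
```

```bash
python3 -m jog '{"translation": [[0,0,-0.004],[0,0,-0.004]], "yaw": [0,0], "jaw": [1,1]}'
```

```text
time: 15.65
position: [0.5841, -0.1674, 0.388]
tool_rot: [-3.126, -0.308, 0.011]
ft_force: [-4.8, -2.4, -10.2]
grip_width: 0.109
grip_force: 50.0
```

The lift meets a stop, so the catch has locked. Pressing it back home.

```bash
python3 -m jog '{"translation": [[0,0,0.01],[0,0,0.018],[0,0,0.022],[0,0,0.022]], "yaw": [0,0,0,0], "jaw": [1,1,1,1]}'
python3 -m jog '{"translation": [[0,0,0.004],[0,0,0.008],[0,0,0.008]], "yaw": [0,0,0], "jaw": [1,1,1]}'
```

```text
time: 16.15
position: [0.5841, -0.1673, 0.3866]
tool_rot: [3.126, 0.308, -0.007]
ft_force: [-9.7, -1.8, 1.1]
grip_width: 0.111
grip_force: 50.0
time: 16.52
position: [0.5841, -0.1674, 0.3854]
tool_rot: [3.126, 0.307, -0.006]
ft_force: [-10.3, -0.3, 2.2]
grip_width: 0.114
grip_force: 50.0
```

```bash
python3 -m jog '{"translation": [[0,0,0.005],[0,0,0.005]], "yaw": [0,0], "jaw": [1,1]}'
python3 -m jog '{"translation": [[0,0,0.005],[0,0,0.005]], "yaw": [0,0], "jaw": [1,1]}'
python3 -m jog '{"translation": [[0,0,0.005],[0,0,0.005]], "yaw": [0,0], "jaw": [1,1]}'
```

```text
time: 16.77
position: [0.5841, -0.1675, 0.3847]
tool_rot: [3.125, 0.307, -0.006]
ft_force: [-10.4, -1.8, 3.9]
grip_width: 0.114
grip_force: 50.0
time: 17.02
position: [0.584, -0.1675, 0.3847]
tool_rot: [3.125, 0.307, -0.006]
ft_force: [-12.4, -1.5, 7.6]
grip_width: 0.108
grip_force: 50.0
time: 17.27
position: [0.584, -0.1675, 0.3845]
tool_rot: [3.125, 0.307, -0.005]
ft_force: [-15.2, -1.2, 10.0]
grip_width: 0.111
grip_force: 50.0
```

Home again at z = 0.3846. Easing the load, opening and retreating upward.

```bash
python3 -m jog '{"translation": [[-0.004,0,-0.006],[-0.006,0,-0.008],[-0.006,0,-0.008]], "yaw": [0,0,0], "jaw": [1,1,1]}' 10
python3 -m jog '{"translation": [[0,0,0],[0,0,0],[0,0,0],[0,0,0],[0,0,0],[0,0,0],[0,0,0],[0,0,0]], "yaw": [0,0,0,0,0,0,0,0], "jaw": [0.5,0,0,0,0,0,0,0]}'
python3 -m jog '{"translation": [[0,0,-0.1],[0,0,-0.25],[0,0,-0.45],[-0.2,0,-0.6],[-0.5,0,-0.6],[-0.8,0,-0.6],[-0.8,0,-0.6],[-0.8,0,-0.6]], "yaw": [0,0,0,0,0,0,0,0], "jaw": [0,0,0,0,0,0,0,0]}'
python3 - <<'E'
from h import *
a=ctrl.get_image("scene");b=ctrl.get_image("top")
A=cv2.resize(a["pixels"][140:270,290:390],None,fx=4.5,fy=4.5,interpolation=cv2.INTER_CUBIC)
B=cv2.resize(b["pixels"][135:265,300:375],None,fx=4.5,fy=4.5,interpolation=cv2.INTER_CUBIC)
cv2.imwrite("pics/end.png",np.hstack([A,B]))
for l in("soap","red_jar","tape","plum"):
  print(l,[(r["at"],round(r["p"],2)) for r in ctrl.silhouettes(l,b)[:1]])
E
```

```text
time: 17.65
position: [0.5836, -0.1674, 0.3844]
tool_rot: [3.125, 0.308, -0.002]
ft_force: [-9.1, -1.4, 1.9]
grip_width: 0.111
grip_force: 10.0
time: 18.65
position: [0.5843, -0.1667, 0.3833]
tool_rot: [3.126, 0.31, -0.0]
ft_force: [-0.0, 0.7, -0.4]
grip_width: 0.931
grip_force: 0.0
time: 19.65
position: [0.4277, -0.1978, 0.5038]
tool_rot: [3.126, 0.31, 0.002]
ft_force: [0.0, 0.5, 1.0]
grip_width: 0.998
grip_force: 0.0
soap [([327.5, 214.6], 0.81)]
red_jar [([346.8, 216.6], 0.72)]
tape [([225.9, 236.1], 0.58)]
plum [([219.0, 199.1], 0.63)]
```

View pics/end.png

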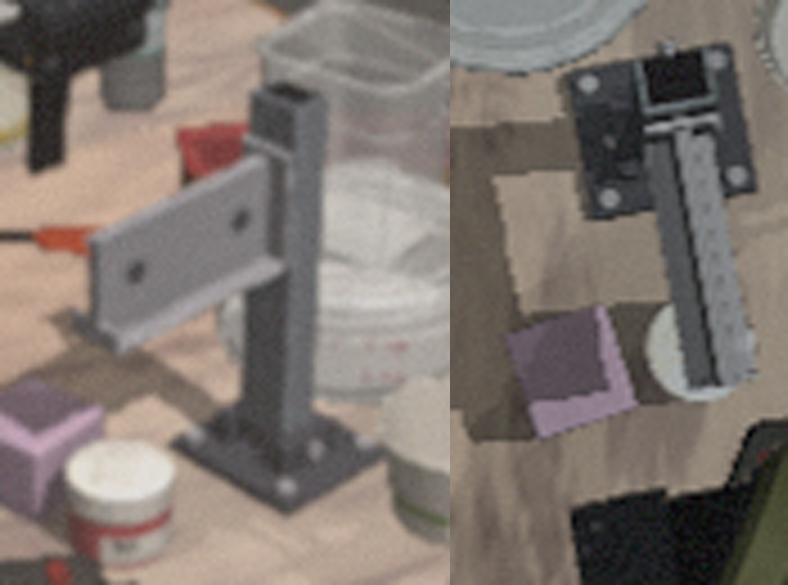

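The picture shows the arm hanging level and flush. The plate top sits about 30 mm below the post top (left half, about (270,145)), which is right for the upper two slots. Soap and jar haven't moved. Handing in.

```bash
python3 -c "
from bench import ctrl
print(ctrl.close_job())"
```

```text
the job is handed in; nothing more can be done
None
```

The bracket arm hangs flush in the upper two slots and is fully home. A light test lift stopped after about 3 mm, so the catch has snapped over the top hook; the arm is released, the soap and jar are where they stood, and the job took about 20 s, with push forces read at the ends of moves staying under about 20 N.

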